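# Level the appliance stand and hold the spirit level down

### The arm

A 7-joint arm with a two-finger parallel gripper is mounted at the origin on a cart in front of the work surface, level with it; the furniture and walls round the work are solid. World frame = base frame: x ahead of the robot, y to its left, z up, the work surface at z = 0. Lengths are in m, angles in degrees, forces in N, time in s.
With the tool pointing down it reaches from about 0.425 to 0.825 m from the base axis. Payload 3.6 kg.
Tool frame: the origin (TCP) lies midway between the tips of the shut fingers; the grasp point (between the pads) lies 19 mm behind it; z points along the fingers, y is the direction in which the jaws open and shut (so a half turn about z gives the same grasp; the last joint's range is limited). The gripper opens to 85 mm and grips with 20 to 120 N. Pads are 22 mm wide; open, the fingers measure 114 mm over their backs; the gripper's body (76 mm by 85 mm) begins 54 mm behind the grasp point. The pads swing forward as they close: fully open they stand 13 mm farther back than shut.
Start: joints at [63.169, 35.231, -0.722, 81.555, 0.464, 63.22, -2.315], TCP at [0.278, -0.588, 0.231] pointing down, gripper open.
Joint ranges: [-178.69, 178.69], [-17.37, 117.87], [-77.05, 75.6], [15.02, 138.74], [-78.02, 258.01], [0.78, 113.62], [-162.83, 162.83]. Speed limits (degrees/s): [159.86, 159.86, 180, 180, 180, 180, 180].

### API

Orientations are given as [roll, pitch, yaw] about the fixed x, y, z axes, in that order (R = Rz(yaw) Ry(pitch) Rx(roll)).
In Python, from cell import * gives the robot as it stands.
- The arm moves only by the shell command python3 -m pendant 'ROWS' [FORCE]. ROWS is JSON, a list of rows, each an object of numbers: "rx", "ry", "rz": the turn, a rotation vector about the tool's x, y, z in rad; "tx", "ty", "tz": the shift along the tool's x, y, z in m; "jaw": the closure, from -1 (fully open) to 1 (shut). In form: [{"rx": .., "ry": .., "rz": .., "tx": .., "ty": .., "tz": .., "jaw": ..}, ...]. A call has 1 to 12 rows; each row shifts and turns the commanded pose from where the row before left it, along the tool's axes as they then stand; what a row does not reach is not made up. A row lasts 1/12 s, in which the tool goes at most 41.7 mm and 7.16 degrees, less where a joint would pass 70% of its speed; a pose out of reach is approached as far as the arm can. A call with a gripper value outside its range is refused whole. The fingers move at their own pace and stop on an object; FORCE is the grip in N (left out, the last holds). Time passes only in rows, so rows that do not move let the fingers close. It gives the time, the measured TCP pose, the force and the opening at its end, in the units of the state.
- state(): the state, without advancing time (a new reading comes with each control period).
- capture(name): name is "side" or "top"; returns a dict with "pixels" (420x560x3 uint8, blue, green, red), "range_z" (420x560 float32, m along the optical axis (not along the pixel's ray), 0 where there is no reading), "K" (3x3 intrinsics, pixels), "rvec" (rotation vector, rad) and "tvec" (3), from world to camera coordinates, as OpenCV has them. Camera axes: x right, y down, z forward; pixel columns grow to the right and rows downward; lengths in m; the calibration is good to about 2 mm. A picture is of the moment at which its call begins.
- job_done(): hands the job in, once; it reports no verdict.
The state is a dict: "time": time; "qpos": joint angles; "dq": joint speeds; "joint_efforts": joint torques, N m; "tcp_pos": TCP position; "ee_rot": TCP orientation; "ft_force": force on the tool from outside, world axes, zero at the start; "torque": the same for the moment, N m; "grip_width": finger opening in m.
Only numpy, scipy, OpenCV 4.12 (cv2) and the standard library are available. Lean on these libraries where they do the work, as an engineer would, in place of code of your own. Each camera call takes 0.05 s, during which the arm holds its last target.

### The job

Lay the blue spirit level flat on the pale blue-edged strip of the aluminium levelling stand, along the strip, and let go of it. Then turn the black knob of the stand's levelling foot until the bubble rests between the two black lines. Let go of the knob, press the level's round black thumb pad about half-way down with the fingers, and finish still pressing it like that with the bubble centred, so that I can tighten the lock nut; leave the small things round about where they stand.

Things in the scene. Friction and masses are not known exactly. Their poses are not given: they have to be found in the camera images.
- level_center (a point): Centre of the loose spirit level, a blue bar 28 x 120 x 26 mm (x, y, z; 0.2 kg) with a steel sole, 13 mm above its underside. Its y axis runs along the bar towards the end with the thumb pad, z up. It starts on the worktop, roughly along world y, pad end to the left. Lift it by its long sides at the middle (28 mm wide).
- vial_mid (a point): Middle of the level's green vial, at the top of the vial (31.5 mm above the level's underside). The two black lines are 11 mm either side of it along the level's y.
- bubble (a joint): Place of the pale bubble (16 mm long) along the vial, in m: 0 = midway between the black lines, positive = towards the thumb pad end, stops at +-0.012. The bubble runs uphill: 5 mm for each 0.01 rad that the level leans lengthways; it takes about 1 s to settle. It is wholly between the lines within +-0.0025.
- pad_top (a point): Middle of the top of the round black rubber thumb pad (21 mm diameter) on the level, 45 mm from the level's middle towards its +y end; the top stands 12 mm above the bar (38 mm above the level's underside) when not pressed.
- pad (a joint): How far the thumb pad is pressed down, in m: 0 = free, stops at 0.008. It is sprung, about 1 N for each mm (4 N half-way).
- strip (a point): Centre of the pale, blue-edged strip printed on top of the stand's plate, 46 x 150 mm (x, y), at the plate's top face, about 50 mm above the worktop. Its y axis runs along the strip away from the knob, z up, square to the plate. The stand is fixed to the worktop; its plate, 100 x 260 x 8 mm, is pivoted at the +y end and carried by the levelling foot near the -y end. At the start the knob end is too low (by 0.009 to 0.022 rad).
- knob_grip (a point): Middle of the grip of the round black knurled knob on top of the levelling foot, 36 mm diameter and 28 mm high, on its upright axis, 28 mm above the plate's top; it stands 125 mm from the strip's centre along the strip's -y. The knob's underside is 12 mm above the plate, over a lock nut of 24 mm diameter.
- knob (a joint): Turn of the knob, in rad, 0 at the start, positive = clockwise seen from above, from -1.5 to 4.0. Clockwise raises the knob end of the plate (the knob rises about 2 mm a rad with it), by 0.010 rad of tilt for each rad turned, so a level lying along the strip has its bubble move 5 mm towards the knob end for each rad clockwise. Stiff enough (0.06 N m) to stay where it is left.
- bur_block: Bystander: blue block with rotary bits, 36 x 92 x 51 mm, left of the level; origin under its centre.
- cup_white: Bystander: small white mixing cup, 42 mm diameter, 32 mm high, behind the stand; origin under its centre.
- oil_dropper: Bystander: small brown dropper bottle, 33 mm diameter, 102 mm high, behind the knob end of the stand; origin under its centre.

How it is judged (in metres and radians):
On the way, in this order (a step that is already met when the one before it is completed fails the run):
1. the level lies on the strip, along it, let go (x of level_center in the frame of strip between -0.012 and 0.012 m and y of level_center in the frame of strip between -0.018 and 0.018 m and z of level_center in the frame of strip between 0.009 and 0.017 m and angle between the y axis of level_center and the y axis of strip, either way round below 0.15 rad and contact force between the fingers and level below 0.3 N), for 0.5 s.
2. the knob has been turned so that the bubble rests between the lines, and the knob is let go (x of level_center in the frame of strip between -0.012 and 0.012 m and y of level_center in the frame of strip between -0.018 and 0.018 m and z of level_center in the frame of strip between 0.009 and 0.017 m and angle between the y axis of level_center and the y axis of strip, either way round below 0.15 rad and value of joint bubble between -0.0025 and 0.0025 m and value of joint knob above 0.3 rad and contact force between the fingers and knob below 0.3 N), for 0.5 s.
At the end, for the whole second after the job is handed in: The level lies flat on the strip (middle within 12 mm across and 18 mm along, within 0.15 rad of its direction), the bubble is within 2.5 mm of the middle (between the lines), and the fingers keep the thumb pad pressed 2 to 6.5 mm down (of 8 mm), off the knob, through the last second (x of level_center in the frame of strip between -0.012 and 0.012 m and y of level_center in the frame of strip between -0.018 and 0.018 m and z of level_center in the frame of strip between 0.009 and 0.017 m and angle between the y axis of level_center and the y axis of strip, either way round below 0.15 rad and value of joint bubble between -0.0025 and 0.0025 m and value of joint pad between 0.002 and 0.0065 m and contact force between the fingers and level above 1 N and contact force between the fingers and knob below 0.3 N); the arm keeps its last pose, push and grip.
It fails at once if the bit block is knocked or moved more than 20 mm (distance of bur_block from where it was at the start of the episode above 0.02 m).
It fails at once if the white cup is knocked or moved more than 20 mm (distance of cup_white from where it was at the start of the episode above 0.02 m).
It fails at once if the dropper bottle is knocked or moved more than 20 mm (distance of oil_dropper from where it was at the start of the episode above 0.02 m).
It also fails if it takes over 69 s, if anything falls off the work surface, if the arm or the gripper's body presses on something with over 40 N, if the wrist force passes 120 N, or if a joint passes its speed limit or range.

## Working session

There is one attempt and no reset: what is moved stays moved. The work goes in short steps, Python scripts to look and compute and a shell command to move; the robot and the scene stay as the last step left them, time stands still between calls to the robot, and variables do not carry over. Pictures are saved under pics/ and viewed, and the job is handed in when it is done.

```bash
ls; mkdir -p pics
python3 - <<'E'
from cell import *
import cv2,numpy as np
print(state())
for n in("side","top"):
    c=capture(n); cv2.imwrite(f"pics/{n}0.png",c["pixels"]); print(n,c["K"],c["rvec"],c["tvec"])
    R=cv2.Rodrigues(np.array(c["rvec"],float))[0]; print(-R.T@np.array(c["tvec"]).ravel())
    np.savez(f"{n}0.npz",**c)
E
```

```text
pics
{'time': 0.0, 'qpos': array([63.1696025 , 35.28910796, -0.72189009, 81.64275843,  0.46330578,
       63.21997897, -2.31471403]), 'dq': array([ 0.04911843, -0.05286741,  0.01516345,  0.03622176,  0.01892374,
       -0.13311798,  0.05997729]), 'joint_efforts': array([ 6.06724007e-04, -4.69219208e+01,  2.59058671e-01, -1.71034527e+01,
        9.89901106e-03,  9.69874556e-03,  2.40908669e-06]), 'tcp_pos': array([ 0.27757559, -0.58688845,  0.23013151]), 'ee_rot': array([-1.79851031e+02,  2.05596851e-03,  2.53147707e+01]), 'ft_force': array([ 0.22605145, -0.20517935, -0.14966674]), 'torque': array([0.00691717, 0.03806075, 0.01901863]), 'grip_width': 0.08530485858866677}
side [[464.83041406   0.         281.91410705]
 [  0.         464.83041406 216.89432755]
 [  0.           0.           1.        ]] [ 2.00185733 -0.17634888  0.12895021] [-0.55869641  0.15903896  0.87758872]
[ 0.41063611 -0.81657009  0.5217167 ]
top [[518.93463672   0.         281.83719512]
 [  0.         518.93463672 206.88067845]
 [  0.           0.           1.        ]] [ 2.14460572 -2.20061859  0.1218289 ] [0.10715392 0.58185892 1.02509804]
[0.47614613 0.10306144 1.07867092]
```

View pics/side0.png

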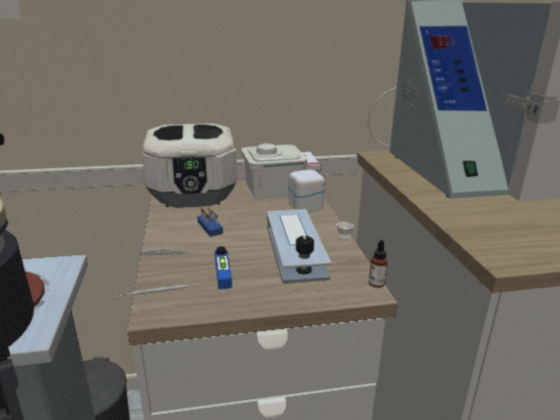

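View pics/top0.png

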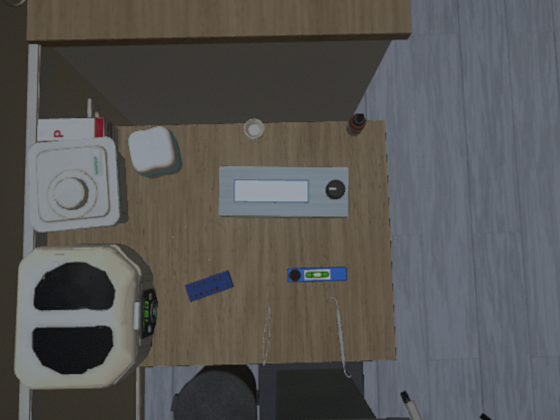

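The side view shows the level at about (223,267), with its pad end away from the camera, and the stand at about (297,243) with the knob at (304,245). In the top view the level is at (317,274) with the pad at (295,274), the strip at (271,191) and the knob at (336,189). The cup is at (254,128), the dropper bottle at (357,124) and the bit block at (209,286).

```bash
cat > h.py <<'E'
import cv2,numpy as np
def ray(c,u,v):
    K=np.array(c["K"]);R=cv2.Rodrigues(np.array(c["rvec"],float))[0];t=np.array(c["tvec"]).ravel()
    d=R.T@np.linalg.inv(K)@np.array([u,v,1.]);return -R.T@t,d
def onz(c,u,v,z):
    o,d=ray(c,u,v);return o+d*(z-o[2])/d[2]
def rng(c,u,v):
    o,d=ray(c,u,v);return o+d*float(c["range_z"][int(round(v)),int(round(u))])
def proj(c,P):
    p=cv2.projectPoints(np.array(P,float).reshape(-1,1,3),np.array(c["rvec"],float),np.array(c["tvec"],float),np.array(c["K"],float),None)[0]
    return p.reshape(-1,2)
def two(c1,p1,c2,p2):
    (o1,d1),(o2,d2)=ray(c1,*p1),ray(c2,*p2)
    s=np.linalg.lstsq(np.c_[d1,-d2],o2-o1,rcond=None)[0]
    a=o1+s[0]*d1;b=o2+s[1]*d2;return (a+b)/2,np.linalg.norm(a-b)
E
python3 - <<'E'
from h import *
np.set_printoptions(precision=4,suppress=True)
t=dict(np.load("top0.npz"));s=dict(np.load("side0.npz"))
im=t["pixels"];hsv=cv2.cvtColor(im,cv2.COLOR_BGR2HSV)
m=((hsv[...,0]>100)&(hsv[...,0]<125)&(hsv[...,1]>150)&(hsv[...,2]>60)).astype(np.uint8)
sub=np.zeros_like(m);sub[255:295,280:355]=m[255:295,280:355]
sub=cv2.morphologyEx(sub,cv2.MORPH_CLOSE,np.ones((9,9)))
c=max(cv2.findContours(sub,0,2)[0],key=cv2.contourArea);r=cv2.minAreaRect(c);print("level",r)
b=cv2.boxPoints(r);P=np.array([onz(t,u,v,.026) for u,v in b]);print(P,P.mean(0))
# strip: white
m=((hsv[...,2]>200)&(hsv[...,1]<40)).astype(np.uint8);print(hsv[191,271],hsv[191,226],hsv[274,317])
sub=np.zeros_like(m);sub[165:220,215:325]=m[165:220,215:325]
c=max(cv2.findContours(sub,0,2)[0],key=cv2.contourArea);r=cv2.minAreaRect(c);print("strip",r)
b=cv2.boxPoints(r);P=np.array([onz(t,u,v,.05) for u,v in b]);print(P,P.mean(0),[np.linalg.norm(P[i]-P[i-1]) for i in range(4)])
# range on plate
for u,v in [(226,191),(240,191),(271,191),(305,191),(320,205),(345,205),(317,274),(336,189)]: print((u,v),rng(t,u,v))
# dark knob / pad
g=hsv[...,2]
for nm,(x0,x1,y0,y1),z in [("knob",(322,352,175,204),.09),("pad",(284,304,264,286),.038),("dropper",(345,370,110,137),.1)]:
    q=(g[y0:y1,x0:x1]<60).astype(np.uint8);cs=cv2.findContours(q,0,2)[0];c=max(cs,key=cv2.contourArea)
    (u,v),rr=cv2.minEnclosingCircle(c);print(nm,u+x0,v+y0,rr,onz(t,u+x0,v+y0,z),rng(t,u+x0,v+y0))
print("block",onz(t,209,286,.05),"cup",onz(t,254,128,.03))
for n,c,(x0,x1,y0,y1) in [("t",t,(200,370,110,310)),("s",s,(180,400,180,310))]:
    cv2.imwrite(f"pics/{n}z.png",cv2.resize(c["pixels"][y0:y1,x0:x1],None,fx=3,fy=3,interpolation=2)[:600])
E
```

```text
level ((316.8778381347656, 274.1006774902344), (13.078289031982422, 58.11647033691406), 88.40885925292969)
[[ 0.46    0.0836  0.026 ]
 [ 0.4601 -0.0336  0.026 ]
 [ 0.434  -0.0333  0.026 ]
 [ 0.4339  0.0836  0.026 ]] [0.447  0.0251 0.026 ]
[108  19 165] [103  37 132] [ 78   8 161]Traceback (most recent call last):
  File "<stdin>", line 13, in <module>
ValueError: max() iterable argument is empty
```

```bash
sleep 1; ls pics
```

```text
side0.png
top0.png
```

Run:
```python
from h import *
np.set_printoptions(precision=4,suppress=True)
t=dict(np.load("top0.npz"));s=dict(np.load("side0.npz"))
im=t["pixels"];hsv=cv2.cvtColor(im,cv2.COLOR_BGR2HSV)
for thr in (150,155):
    m=((hsv[...,2]>thr)&(hsv[...,1]<30)).astype(np.uint8)
    sub=np.zeros_like(m);sub[165:220,215:325]=m[165:220,215:325]
    c=max(cv2.findContours(sub,0,2)[0],key=cv2.contourArea);r=cv2.minAreaRect(c);print("strip",r)
    b=cv2.boxPoints(r);P=np.array([onz(t,u,v,.05) for u,v in b]);print(P,P.mean(0),[np.linalg.norm(P[i]-P[i-1]) for i in range(4)])
for u,v in [(226,191),(240,191),(271,191),(305,191),(320,205),(345,205),(317,274),(336,189)]: print((u,v),rng(t,u,v))
g=hsv[...,2]
for nm,(x0,x1,y0,y1),z in [("knob",(322,352,175,204),.09),("pad",(284,304,264,286),.038),("dropper",(345,370,110,137),.1)]:
    q=(g[y0:y1,x0:x1]<60).astype(np.uint8);cs=cv2.findContours(q,0,2)[0];c=max(cs,key=cv2.contourArea)
    (u,v),rr=cv2.minEnclosingCircle(c);print(nm,u+x0,v+y0,rr,onz(t,u+x0,v+y0,z),rng(t,u+x0,v+y0))
print("block",onz(t,209,286,.05),"cup",onz(t,254,128,.03))
for n,c,(x0,x1,y0,y1) in [("t",t,(200,370,110,310)),("s",s,(180,400,180,310))]:
    cv2.imwrite(f"pics/{n}z.png",cv2.resize(c["pixels"][y0:y1,x0:x1],None,fx=3,fy=3,interpolation=2)[:600])
```

```text
strip ((270.5, 190.49998474121094), (70.99998474121094, 18.999996185302734), -0.0)
[[0.5985 0.1853 0.05  ]
 [0.6368 0.1847 0.05  ]
 [0.6332 0.0426 0.05  ]
 [0.5949 0.0437 0.05  ]] [0.6158 0.1141 0.05  ] [np.float64(0.14164737727156948), np.float64(0.03829176458935249), np.float64(0.1421865385484824), np.float64(0.038331952435896724)]
strip ((270.5, 190.5), (19.0, 71.0), 90.0)
[[0.6368 0.1847 0.05  ]
 [0.6332 0.0426 0.05  ]
 [0.5949 0.0437 0.05  ]
 [0.5985 0.1853 0.05  ]] [0.6158 0.1141 0.05  ] [np.float64(0.03829176435579395), np.float64(0.14218653811383225), np.float64(0.03833195220184372), np.float64(0.1416473768402188)]
(226, 191) [0.617  0.203  0.0499]
(240, 191) [0.616  0.1749 0.0522]
(271, 191) [0.6145 0.1131 0.0517]
(305, 191) [0.6132 0.0451 0.0487]
(320, 205) [0.5841 0.0162 0.0505]
(345, 205) [ 0.5832 -0.0342  0.0469]
(317, 274) [0.4473 0.0253 0.032 ]
(336, 189) [ 0.6108 -0.0129  0.0853]
knob 334.81775665283203 189.30373859405518 9.556341171264648 [ 0.6096 -0.01    0.09  ] [ 0.6101 -0.0105  0.0861]
pad 294.5666666030884 274.79333305358887 5.4373626708984375 [0.4471 0.0704 0.038 ] [0.4472 0.0705 0.04  ]
dropper 358.2857141494751 119.6071424484253 6.7258687019348145 [ 0.7429 -0.0592  0.1   ] [ 0.7474 -0.062   0.0831]
block [0.4301 0.2391 0.05  ] cup [0.7494 0.1453 0.03  ]
```

```bash
python3 -m pendant '[{"rz":-0.05,"tx":0.03,"ty":-0.008,"jaw":-1},{"rz":-0.05,"tx":0.03,"ty":-0.008,"jaw":-1},{"rz":-0.05,"tx":0.03,"ty":-0.008,"jaw":-1},{"rz":-0.05,"tx":0.03,"ty":-0.008,"jaw":-1},{"rz":-0.05,"tx":0.03,"ty":-0.008,"jaw":-1},{"rz":-0.05,"tx":0.03,"ty":-0.008,"jaw":-1},{"rz":-0.05,"tx":0.028,"ty":-0.008,"jaw":-1},{"rz":-0.05,"tx":0.028,"ty":-0.008,"jaw":-1},{"rz":-0.05,"tx":0.028,"ty":-0.008,"jaw":-1},{"rz":-0.05,"tx":0.028,"ty":-0.008,"jaw":-1},{"rz":-0.05,"tx":0.028,"ty":-0.008,"jaw":-1},{"rz":-0.05,"tx":0.028,"ty":-0.008,"jaw":-1}]' 30
cat >> h.py <<'E'
def rel(st,target,yaw=None):
    from scipy.spatial.transform import Rotation as Ro
    R=Ro.from_euler('xyz',st["ee_rot"],degrees=True)
    print("tcp",np.round(st["tcp_pos"],4),"rot",np.round(st["ee_rot"],2),"t",round(st["time"],2),"w",round(st["grip_width"],4),"F",np.round(st["ft_force"],2),"q7",round(st["qpos"][6],1))
    if target is not None:
        print("shift tool axes",np.round(R.inv().apply(np.array(target)-st["tcp_pos"]),4))
    if yaw is not None:
        Rt=Ro.from_euler('xyz',[180,0,yaw],degrees=True)
        print("rotvec tool",np.round((R.inv()*Rt).as_rotvec(),4))
E
python3 -c "
from cell import *;from h import *
rel(state(),[.447,.0251,.12],90)"
```

```text
tcp [ 0.2776 -0.587   0.2302] rot [-179.86    0.     25.32] t 0.1 w 0.0855 F [-0.19  0.05  0.54] q7 -2.3
shift tool axes [ 0.4148 -0.4806  0.1113]
rotvec tool [-0.0021 -0.0013 -1.1289]invalid input at $[0]: expected keys rx, ry, rz, tx, ty, tz, jaw
```

```bash
python3 -m pendant '[{"rx":0,"ry":0,"rz":-0.05,"tx":0.03,"ty":-0.008,"tz":0,"jaw":-1},{"rx":0,"ry":0,"rz":-0.05,"tx":0.03,"ty":-0.008,"tz":0,"jaw":-1},{"rx":0,"ry":0,"rz":-0.05,"tx":0.03,"ty":-0.008,"tz":0,"jaw":-1},{"rx":0,"ry":0,"rz":-0.05,"tx":0.03,"ty":-0.008,"tz":0,"jaw":-1},{"rx":0,"ry":0,"rz":-0.05,"tx":0.03,"ty":-0.008,"tz":0,"jaw":-1},{"rx":0,"ry":0,"rz":-0.05,"tx":0.03,"ty":-0.008,"tz":0,"jaw":-1},{"rx":0,"ry":0,"rz":-0.05,"tx":0.028,"ty":-0.008,"tz":0,"jaw":-1},{"rx":0,"ry":0,"rz":-0.05,"tx":0.028,"ty":-0.008,"tz":0,"jaw":-1},{"rx":0,"ry":0,"rz":-0.05,"tx":0.028,"ty":-0.008,"tz":0,"jaw":-1},{"rx":0,"ry":0,"rz":-0.05,"tx":0.028,"ty":-0.008,"tz":0,"jaw":-1},{"rx":0,"ry":0,"rz":-0.05,"tx":0.028,"ty":-0.008,"tz":0,"jaw":-1},{"rx":0,"ry":0,"rz":-0.05,"tx":0.028,"ty":-0.008,"tz":0,"jaw":-1}]' 30
python3 -c "
from cell import *;from h import *
rel(state(),[.447,.0251,.12],90)"
```

```text
time: 1.1
tcp_pos: [0.4757, -0.2908, 0.2309]
ee_rot: [-180.0, -0.0, 59.8]
ft_force: [0.1, -0.0, -0.2]
grip_width: 0.0852
tcp [ 0.4757 -0.2908  0.2309] rot [-1.7996e+02 -1.0000e-02  5.9840e+01] t 1.1 w 0.0852 F [ 0.12 -0.04 -0.19] q7 -7.1
shift tool axes [ 0.2587 -0.1835  0.111 ]
rotvec tool [-7.000e-04 -3.000e-04 -5.263e-01]
```

```bash
python3 -m pendant '[{"rx":0,"ry":0,"rz":-0.044,"tx":0.0215,"ty":-0.0153,"tz":0.006,"jaw":-1},{"rx":0,"ry":0,"rz":-0.044,"tx":0.022,"ty":-0.0145,"tz":0.01,"jaw":-1},{"rx":0,"ry":0,"rz":-0.044,"tx":0.023,"ty":-0.0133,"tz":0.01,"jaw":-1},{"rx":0,"ry":0,"rz":-0.044,"tx":0.0235,"ty":-0.012,"tz":0.01,"jaw":-1},{"rx":0,"ry":0,"rz":-0.044,"tx":0.024,"ty":-0.011,"tz":0.01,"jaw":-1},{"rx":0,"ry":0,"rz":-0.044,"tx":0.0247,"ty":-0.0098,"tz":0.01,"jaw":-1},{"rx":0,"ry":0,"rz":-0.044,"tx":0.025,"ty":-0.0085,"tz":0.01,"jaw":-1},{"rx":0,"ry":0,"rz":-0.044,"tx":0.0255,"ty":-0.0075,"tz":0.01,"jaw":-1},{"rx":0,"ry":0,"rz":-0.044,"tx":0.026,"ty":-0.0065,"tz":0.01,"jaw":-1},{"rx":0,"ry":0,"rz":-0.044,"tx":0.026,"ty":-0.005,"tz":0.01,"jaw":-1},{"rx":0,"ry":0,"rz":-0.044,"tx":0.026,"ty":-0.004,"tz":0.01,"jaw":-1},{"rx":0,"ry":0,"rz":-0.044,"tx":0.026,"ty":-0.003,"tz":0.005,"jaw":-1}]' 30
python3 -c "
from cell import *;from h import *
rel(state(),[.447,.0251,.006],90)"
```

```text
time: 2.1
tcp_pos: [0.4512, 0.0252, 0.1192]
ee_rot: [-179.9, 0.0, 90.1]
ft_force: [0.4, 0.6, -0.0]
grip_width: 0.0856
tcp [0.4512 0.0252 0.1192] rot [-179.87    0.     90.06] t 2.1 w 0.0856 F [ 0.43  0.57 -0.  ] q7 -22.3
shift tool axes [-1.000e-04 -4.000e-03  1.132e-01]
rotvec tool [-0.0022  0.0001  0.001 ]
```

```bash
python3 -m pendant '[{"rx":0,"ry":0,"rz":0,"tx":0,"ty":-0.002,"tz":0.015,"jaw":-1},{"rx":0,"ry":0,"rz":0,"tx":0,"ty":-0.002,"tz":0.03,"jaw":-1},{"rx":0,"ry":0,"rz":0,"tx":0,"ty":0,"tz":0.03,"jaw":-1},{"rx":0,"ry":0,"rz":0,"tx":0,"ty":0,"tz":0.015,"jaw":-1},{"rx":0,"ry":0,"rz":0,"tx":0,"ty":0,"tz":0.008,"jaw":-1},{"rx":0,"ry":0,"rz":0,"tx":0,"ty":0,"tz":0,"jaw":-1}]' 30
python3 - <<'E'
from cell import *;from h import *
rel(state(),[.447,.0251,.006],90)
for n in("side","top"): c=capture(n);cv2.imwrite(f"pics/{n}1.png",c["pixels"][180:340,180:400].repeat(3,0).repeat(3,1) if n=="side" else c["pixels"][200:340,220:400].repeat(3,0).repeat(3,1))
E
```

```text
time: 2.6
tcp_pos: [0.4472, 0.0242, 0.0209]
ee_rot: [-179.8, 0.0, 90.0]
ft_force: [-0.1, -0.5, 0.8]
grip_width: 0.085
tcp [0.4472 0.0242 0.0209] rot [-1.798e+02  2.000e-02  8.997e+01] t 2.6 w 0.085 F [-0.14 -0.53  0.76] q7 -27.9
shift tool axes [ 0.0009 -0.0002  0.0149]
rotvec tool [-0.0035  0.0004 -0.0005]
```

View pics/side1.png

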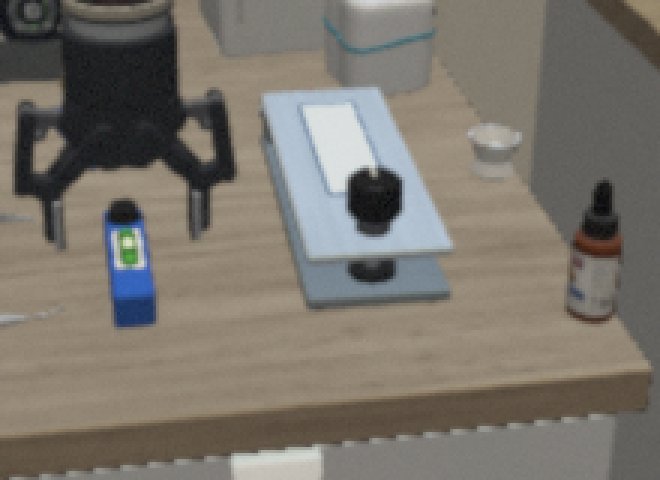

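The fingers (zoomed at x 57 and 200) straddle the level (x 128) and are centred on it. I'll lower and close.

```bash
python3 -m pendant '[{"rx":0,"ry":0,"rz":0,"tx":0,"ty":0,"tz":0.009,"jaw":-1},{"rx":0,"ry":0,"rz":0,"tx":0,"ty":0,"tz":0.004,"jaw":-0.3},{"rx":0,"ry":0,"rz":0,"tx":0,"ty":0,"tz":0,"jaw":1},{"rx":0,"ry":0,"rz":0,"tx":0,"ty":0,"tz":0,"jaw":1},{"rx":0,"ry":0,"rz":0,"tx":0,"ty":0,"tz":0,"jaw":1},{"rx":0,"ry":0,"rz":0,"tx":0,"ty":0,"tz":0,"jaw":1},{"rx":0,"ry":0,"rz":0,"tx":0,"ty":0,"tz":0,"jaw":1},{"rx":0,"ry":0,"rz":0,"tx":0,"ty":0,"tz":0,"jaw":1}]' 35
python3 - <<'E'
from cell import *;from h import *
rel(state(),[.447,.0251,.15],90)
E
```

```text
time: 3.37
tcp_pos: [0.4483, 0.0242, 0.0097]
ee_rot: [180.0, 0.0, 89.9]
ft_force: [-1.1, 0.5, 4.3]
grip_width: 0.0269
tcp [0.4483 0.0242 0.0097] rot [179.98   0.    89.94] t 3.37 w 0.0269 F [-1.07  0.46  4.27] q7 -28.4
shift tool axes [ 0.0009 -0.0012 -0.1403]
rotvec tool [ 0.0004  0.     -0.001 ]
```

```bash
python3 -m pendant '[{"rx":0,"ry":0,"rz":0,"tx":0,"ty":0,"tz":-0.012,"jaw":1},{"rx":0,"ry":0,"rz":0,"tx":0,"ty":0,"tz":-0.03,"jaw":1},{"rx":0,"ry":0,"rz":0,"tx":0,"ty":0,"tz":-0.035,"jaw":1},{"rx":0,"ry":0,"rz":0,"tx":0,"ty":0,"tz":-0.03,"jaw":1},{"rx":0,"ry":0,"rz":0,"tx":0.01,"ty":0.02,"tz":-0.01,"jaw":1},{"rx":0,"ry":0,"rz":0.007,"tx":0.015,"ty":0.028,"tz":0,"jaw":1},{"rx":0,"ry":0,"rz":0.007,"tx":0.015,"ty":0.028,"tz":0,"jaw":1},{"rx":0,"ry":0,"rz":0.007,"tx":0.015,"ty":0.028,"tz":0,"jaw":1},{"rx":0,"ry":0,"rz":0.007,"tx":0.015,"ty":0.028,"tz":0,"jaw":1},{"rx":0,"ry":0,"rz":0.007,"tx":0.015,"ty":0.025,"tz":0,"jaw":1},{"rx":0,"ry":0,"rz":0,"tx":0.004,"ty":0.01,"tz":0,"jaw":1},{"rx":0,"ry":0,"rz":0,"tx":0,"ty":0,"tz":0,"jaw":1}]' 35
python3 - <<'E'
from cell import *;from h import *
rel(state(),[.6155,.113,.0617],88)
for n in("side","top"): c=capture(n);np.savez(n+"2.npz",**c);cv2.imwrite(f"pics/{n}2.png",c["pixels"][130:290,180:400].repeat(3,0).repeat(3,1) if n=="side" else c["pixels"][100:240,200:380].repeat(3,0).repeat(3,1))
E
```

```text
time: 4.37
tcp_pos: [0.6183, 0.1128, 0.1253]
ee_rot: [179.9, -0.1, 88.0]
ft_force: [-0.1, 0.4, -1.9]
grip_width: 0.0268
tcp [0.6183 0.1128 0.1253] rot [ 1.7993e+02 -1.1000e-01  8.8030e+01] t 4.37 w 0.0268 F [-0.14  0.36 -1.89] q7 -27.2
shift tool axes [-0.     -0.0029  0.0636]
rotvec tool [ 0.0012 -0.002   0.0005]
```

View pics/side2.png

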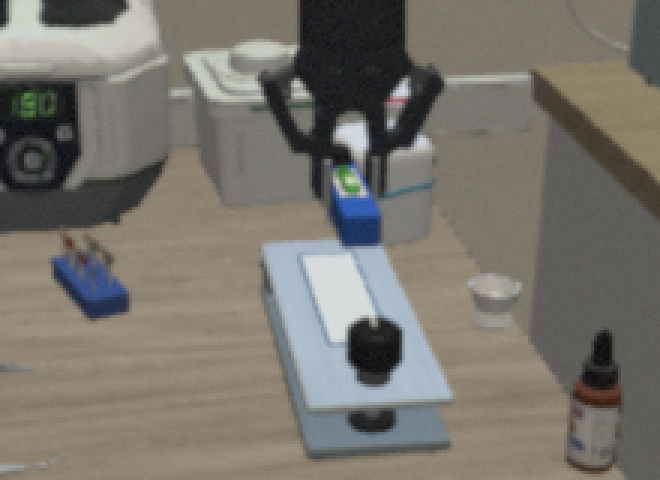

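View pics/top2.png

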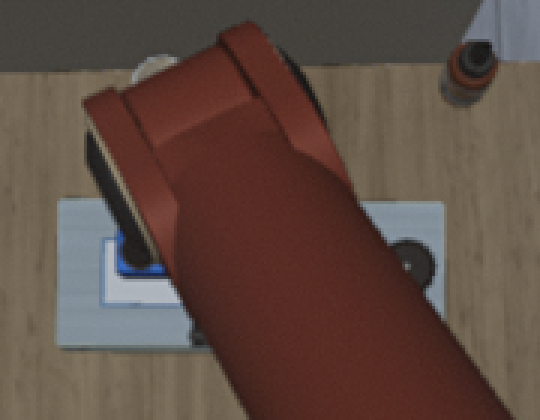

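The level is held straight between the pads (side zoom about (357,205)), above the strip. The arm hides it in the top view. I'll lower it.

```bash
python3 -m pendant '[{"rx":0,"ry":0,"rz":0,"tx":0,"ty":-0.003,"tz":0.015,"jaw":1},{"rx":0,"ry":0,"rz":0,"tx":0,"ty":0,"tz":0.02,"jaw":1},{"rx":0,"ry":0,"rz":0,"tx":0,"ty":0,"tz":0.012,"jaw":1},{"rx":0,"ry":0,"rz":0,"tx":0,"ty":0,"tz":0.006,"jaw":1},{"rx":0,"ry":0,"rz":0,"tx":0,"ty":0,"tz":0,"jaw":1},{"rx":0,"ry":0,"rz":0,"tx":0,"ty":0,"tz":0,"jaw":1}]' 35
python3 -c "
from cell import *;from h import *
rel(state(),[.6155,.113,.0607],88)"
```

```text
time: 4.97
tcp_pos: [0.6133, 0.1106, 0.0734]
ee_rot: [-180.0, 0.0, 87.9]
ft_force: [-0.1, 0.5, -1.3]
grip_width: 0.0273
tcp [0.6133 0.1106 0.0734] rot [-1.7998e+02  1.0000e-02  8.7920e+01] t 4.97 w 0.0273 F [-0.11  0.5  -1.35] q7 -28.7
shift tool axes [0.0025 0.0021 0.0127]
rotvec tool [-0.0003  0.0001 -0.0014]
```

```bash
python3 -m pendant '[{"rx":0,"ry":0,"rz":0,"tx":0.002,"ty":0.002,"tz":0.004,"jaw":1},{"rx":0,"ry":0,"rz":0,"tx":0,"ty":0,"tz":0.004,"jaw":1},{"rx":0,"ry":0,"rz":0,"tx":0,"ty":0,"tz":0.002,"jaw":1},{"rx":0,"ry":0,"rz":0,"tx":0,"ty":0,"tz":0.001,"jaw":1},{"rx":0,"ry":0,"rz":0,"tx":0,"ty":0,"tz":0,"jaw":1},{"rx":0,"ry":0,"rz":0,"tx":0,"ty":0,"tz":0,"jaw":1}]' 35
python3 -c "
from cell import *;from h import *
rel(state(),[.6155,.113,.0607],88)"
```

```text
time: 5.47
tcp_pos: [0.6156, 0.1128, 0.0624]
ee_rot: [180.0, -0.0, 87.9]
ft_force: [-0.4, -0.4, -1.2]
grip_width: 0.0271
tcp [0.6156 0.1128 0.0624] rot [180.    -0.    87.94] t 5.47 w 0.0271 F [-0.36 -0.37 -1.16] q7 -29.0
shift tool axes [ 0.0002 -0.0001  0.0017]
rotvec tool [ 0.0001 -0.0001 -0.0011]
```

```bash
python3 -m pendant '[{"rx":0,"ry":0,"rz":0,"tx":0,"ty":0,"tz":0.001,"jaw":1},{"rx":0,"ry":0,"rz":0,"tx":0,"ty":0,"tz":0.001,"jaw":1},{"rx":0,"ry":0,"rz":0,"tx":0,"ty":0,"tz":0,"jaw":1},{"rx":0,"ry":0,"rz":0,"tx":0,"ty":0,"tz":0,"jaw":1}]' 35
python3 -c "
from cell import *;from h import *
rel(state(),[.6155,.113,.0607],88)"
```

```text
time: 5.8
tcp_pos: [0.6155, 0.1128, 0.0603]
ee_rot: [-180.0, -0.0, 87.9]
ft_force: [0.8, -1.0, -2.1]
grip_width: 0.0271
tcp [0.6155 0.1128 0.0603] rot [-179.99   -0.     87.94] t 5.8 w 0.0271 F [ 0.81 -0.99 -2.08] q7 -29.1
shift tool axes [ 0.0002 -0.     -0.0004]
rotvec tool [-0.0001 -0.     -0.0011]
```

```bash
python3 -m pendant '[{"rx":0,"ry":0,"rz":0,"tx":0,"ty":0,"tz":0.001,"jaw":1},{"rx":0,"ry":0,"rz":0,"tx":0,"ty":0,"tz":0.001,"jaw":1},{"rx":0,"ry":0,"rz":0,"tx":0,"ty":0,"tz":0,"jaw":1},{"rx":0,"ry":0,"rz":0,"tx":0,"ty":0,"tz":0,"jaw":1}]' 35
python3 -c "
from cell import *;from h import *
rel(state(),[.6155,.113,.0607],88)"
```

```text
time: 6.13
tcp_pos: [0.6158, 0.1128, 0.059]
ee_rot: [180.0, -0.0, 87.9]
ft_force: [-0.3, -0.9, 2.1]
grip_width: 0.0271
tcp [0.6158 0.1128 0.059 ] rot [179.96  -0.    87.94] t 6.13 w 0.0271 F [-0.31 -0.87  2.1 ] q7 -29.1
shift tool axes [ 0.0002 -0.0003 -0.0017]
rotvec tool [ 0.0007 -0.0001 -0.0011]
```

```bash
python3 -m pendant '[{"rx":0,"ry":0,"rz":0,"tx":0,"ty":0,"tz":0,"jaw":0.2},{"rx":0,"ry":0,"rz":0,"tx":0,"ty":0,"tz":0,"jaw":-0.2},{"rx":0,"ry":0,"rz":0,"tx":0,"ty":0,"tz":0,"jaw":-0.6},{"rx":0,"ry":0,"rz":0,"tx":0,"ty":0,"tz":0,"jaw":-1},{"rx":0,"ry":0,"rz":0,"tx":0,"ty":0,"tz":0,"jaw":-1},{"rx":0,"ry":0,"rz":0,"tx":0,"ty":0,"tz":-0.01,"jaw":-1},{"rx":0,"ry":0,"rz":0,"tx":0,"ty":0,"tz":-0.03,"jaw":-1},{"rx":0,"ry":0,"rz":0,"tx":0,"ty":0,"tz":-0.035,"jaw":-1},{"rx":0,"ry":0,"rz":0,"tx":0,"ty":0,"tz":-0.035,"jaw":-1},{"rx":0,"ry":0,"rz":0,"tx":0,"ty":0,"tz":-0.01,"jaw":-1},{"rx":0,"ry":0,"rz":0,"tx":0,"ty":0,"tz":0,"jaw":-1}]' 35
python3 - <<'E'
from cell import *;from h import *
rel(state(),[.6105,-.0105,.15],88)
for n in("side","top"): c=capture(n);np.savez(n+"3.npz",**c);cv2.imwrite(f"pics/{n}3.png",cv2.resize(c["pixels"][195:285,250:340] if n=="side" else c["pixels"][100:240,200:380],None,fx=6 if n=="side" else 3,fy=6 if n=="side" else 3,interpolation=2))
E
```

```text
time: 7.05
tcp_pos: [0.618, 0.1138, 0.1831]
ee_rot: [179.5, -0.1, 87.9]
ft_force: [-0.0, -0.2, 0.1]
grip_width: 0.0854
tcp [0.618  0.1138 0.1831] rot [ 1.7949e+02 -1.5000e-01  8.7940e+01] t 7.05 w 0.0854 F [-0.04 -0.15  0.08] q7 -26.2
shift tool axes [-0.1246 -0.0033  0.0328]
rotvec tool [ 0.0089 -0.0026 -0.0011]
```

View pics/side3.png

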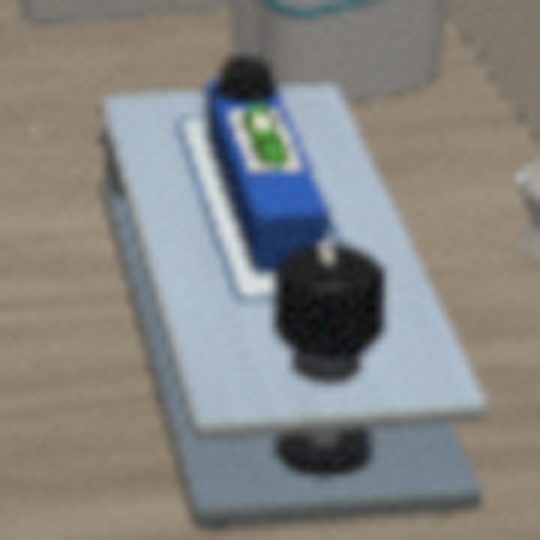

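View pics/top3.png

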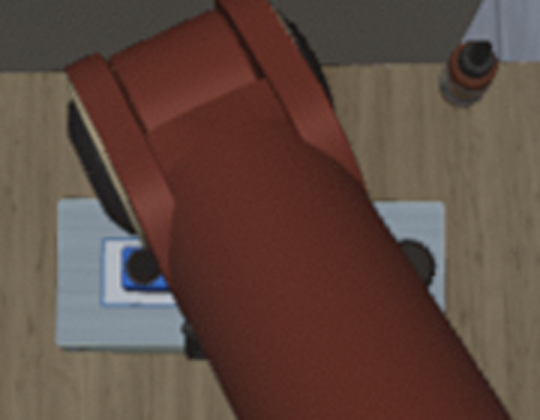

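The level lies on the strip (side zoom: bar from (245,75) to (290,260)), with the bubble in the pad half at about (263,122) and the vial from (255,105) to (275,165). Next I'll read the bubble and move over the knob.

```bash
cat >> h.py <<'E'
def bub(c,z=.0815,center=(.6155,.1138),yaw=-2.0,name=None):
    # sample along level axis at vial height
    a=np.radians(yaw);ax=np.array([-np.sin(a),np.cos(a)]);nx=np.array([np.cos(a),np.sin(a)])
    im=c["pixels"].astype(np.float32)
    s=np.arange(-.03,.0301,.001);w=np.arange(-.012,.0121,.001)
    P=np.array([[*(np.array(center)+si*ax+wi*nx),z] for wi in w for si in s])
    p=proj(c,P).astype(np.float32)
    out=cv2.remap(im,p[:,0].reshape(len(w),-1),p[:,1].reshape(len(w),-1),cv2.INTER_LINEAR)
    if name: cv2.imwrite(name,cv2.resize(out,None,fx=12,fy=12,interpolation=cv2.INTER_NEAREST))
    return s,w,out
E
python3 - <<'E'
from h import *
c=dict(np.load("side3.npz"))
s,w,o=bub(c,name="pics/bub3.png")
E
```

```text
[ WARN:0@0.179] global loadsave.cpp:1063 imwrite_ Unsupported depth image for selected encoder is fallbacked to CV_8U.
```

View pics/bub3.png

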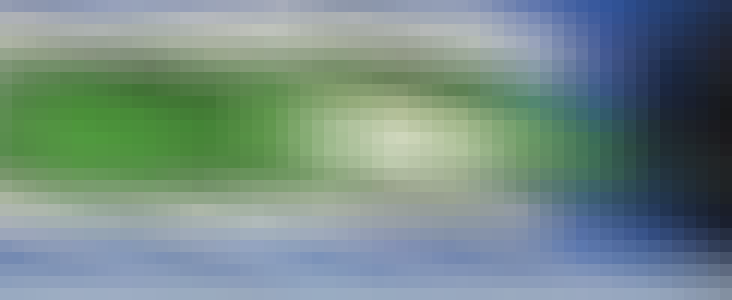

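```bash
python3 -m pendant '[{"rx":0.009,"ry":0,"rz":0,"tx":-0.02,"ty":-0.001,"tz":0,"jaw":-1},{"rx":0,"ry":0,"rz":0,"tx":-0.035,"ty":-0.001,"tz":0.01,"jaw":-1},{"rx":0,"ry":0,"rz":0,"tx":-0.035,"ty":-0.001,"tz":0.015,"jaw":-1},{"rx":0,"ry":0,"rz":0,"tx":-0.025,"ty":0,"tz":0.015,"jaw":-1},{"rx":0,"ry":0,"rz":0,"tx":-0.01,"ty":0,"tz":0.01,"jaw":-1},{"rx":0,"ry":0,"rz":0,"tx":0,"ty":0,"tz":0,"jaw":-1},{"rx":0,"ry":0,"rz":0,"tx":0,"ty":0,"tz":0,"jaw":-1}]' 30
python3 - <<'E'
from cell import *;from h import *
rel(state(),[.6105,-.0105,.060],88)
for n in("side","top"):
    c=capture(n);np.savez(n+"4.npz",**c);cv2.imwrite(f"pics/{n}4.png",cv2.resize(c["pixels"][175:285,250:350] if n=="side" else c["pixels"][100:240,200:380],None,fx=5 if n=="side" else 4,fy=5 if n=="side" else 4,interpolation=2))
E
```

```text
time: 7.73
tcp_pos: [0.6066, -0.0107, 0.1267]
ee_rot: [-179.3, -0.1, 88.0]
ft_force: [0.4, 1.0, 0.5]
grip_width: 0.0855
tcp [ 0.6066 -0.0107  0.1267] rot [-1.7928e+02 -1.0000e-01  8.7960e+01] t 7.73 w 0.0855 F [0.39 0.96 0.47] q7 -16.4
shift tool axes [0.0002 0.0047 0.0667]
rotvec tool [-0.0125 -0.0018 -0.0007]
```

View pics/side4.png

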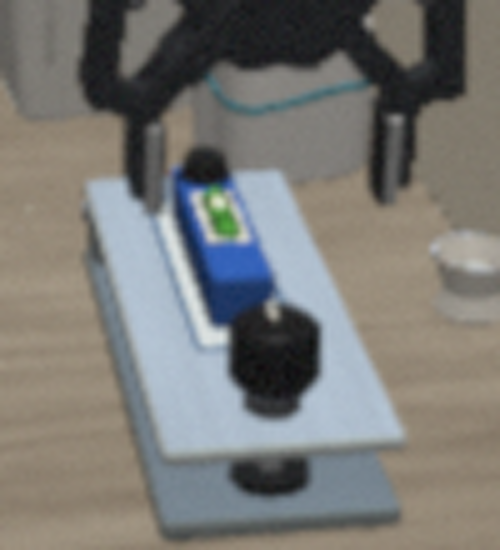

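View pics/top4.png

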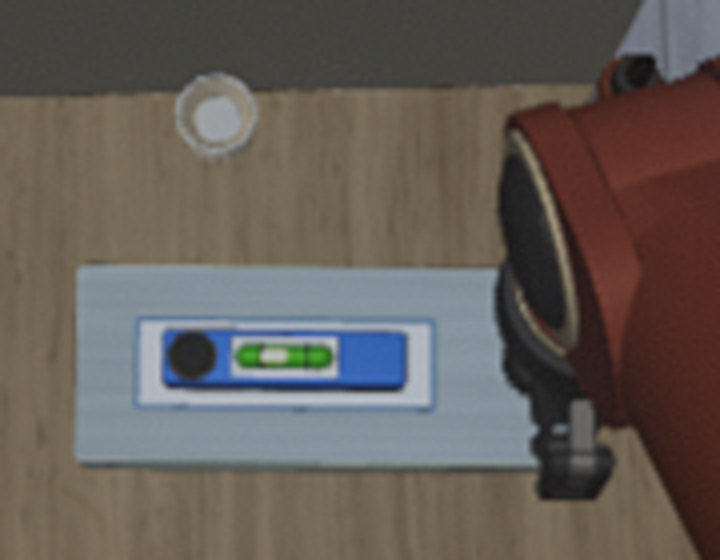

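The top view (4x zoom) shows the level at (163–406, 330–388), inside the strip (136–435, 318–408). The vial spans 236–333 and the bubble is at about 274, so roughly 5 mm towards the pad. I'll measure it properly.

```bash
cat >> h.py <<'E'
def topbub(c,name=None):
    im=c["pixels"];x0,x1,y0,y1=230,315,178,204
    f=8;r=cv2.resize(im[y0:y1,x0:x1],None,fx=f,fy=f,interpolation=cv2.INTER_CUBIC)
    h=cv2.cvtColor(r,cv2.COLOR_BGR2HSV)
    blue=((h[...,0]>105)&(h[...,0]<125)&(h[...,1]>150)).astype(np.uint8)
    green=((h[...,0]>40)&(h[...,0]<80)&(h[...,1]>90)).astype(np.uint8)
    g=cv2.morphologyEx(green,cv2.MORPH_CLOSE,np.ones((25,120),np.uint8))
    k=max(cv2.findContours(g,0,2)[0],key=cv2.contourArea);x,y,w,hh=cv2.boundingRect(k)
    b=cv2.morphologyEx(blue,cv2.MORPH_CLOSE,np.ones((25,120),np.uint8))
    B=cv2.boundingRect(max(cv2.findContours(b,0,2)[0],key=cv2.contourArea))
    yc=y+hh//2
    # whiteness profile on vial axis: red channel high in bubble, low in green
    p=r[yc-6:yc+7,:,2].astype(float).mean(0)
    xs=np.arange(x+12,x+w-12);q=np.clip(p[xs]-(p[xs].min()+p[xs].max())/2,0,None)
    cb=(xs*q).sum()/q.sum();e=xs[q>0]
    cv_=x+w/2
    U=lambda v:(v+.5)/f-.5
    P=lambda v:onz(c,U(v)+x0,U(yc)+y0,.0815)
    print("vial ends mm",np.round(1e3*(P(x)[1]-P(x+w)[1]),1),"vial mid world",np.round(P(cv_),4),"bubble",np.round(P(cb),4),"bub len",round(1e3*(P(e[0])[1]-P(e[-1])[1]),1))
    print("BUBBLE mm (vs vial ends)",round(1e3*(P(cb)[1]-P(cv_)[1]),2),"bar mid y",np.round(P(B[0]+B[2]/2)[1],4))
    if name:cv2.imwrite(name,r)
E
python3 - <<'E'
from h import *
topbub(dict(np.load("top4.npz")),"pics/v4.png")
E
```

```text
vial ends mm 45.8 vial mid world [0.6151 0.1132 0.0815] bubble [0.6152 0.1185 0.0815] bub len 13.3
BUBBLE mm (vs vial ends) 5.27 bar mid y 0.1131
```

View pics/v4.png

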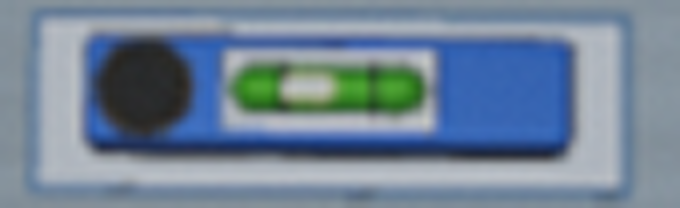

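```bash
python3 -m pendant '[{"rx":-0.006,"ry":0,"rz":0,"tx":0,"ty":0.002,"tz":0.01,"jaw":-1},{"rx":0,"ry":0,"rz":0,"tx":0,"ty":0.002,"tz":0.02,"jaw":-1},{"rx":0,"ry":0,"rz":0,"tx":0,"ty":0,"tz":0.018,"jaw":-1},{"rx":0,"ry":0,"rz":0,"tx":0,"ty":0,"tz":0.01,"jaw":-1},{"rx":0,"ry":0,"rz":0,"tx":0,"ty":0,"tz":0.004,"jaw":-1},{"rx":0,"ry":0,"rz":0,"tx":0,"ty":0,"tz":0,"jaw":-1},{"rx":0,"ry":0,"rz":0,"tx":0,"ty":0,"tz":0,"jaw":-1}]' 30
python3 - <<'E'
from cell import *;from h import *
rel(state(),[.6105,-.0105,.060],88)
for n in["side"]:
    c=capture(n);cv2.imwrite(f"pics/{n}5.png",cv2.resize(c["pixels"][175:285,250:350],None,fx=5,fy=5,interpolation=2))
E
```

```text
time: 8.42
tcp_pos: [0.6121, -0.011, 0.0672]
ee_rot: [-179.9, -0.0, 88.0]
ft_force: [0.8, -0.8, -0.4]
grip_width: 0.0857
tcp [ 0.6121 -0.011   0.0672] rot [-1.7992e+02 -4.0000e-02  8.8010e+01] t 8.42 w 0.0857 F [ 0.79 -0.75 -0.42] q7 -18.1
shift tool axes [ 0.0005 -0.0016  0.0072]
rotvec tool [-0.0014 -0.0007  0.0002]
```

View pics/side5.png

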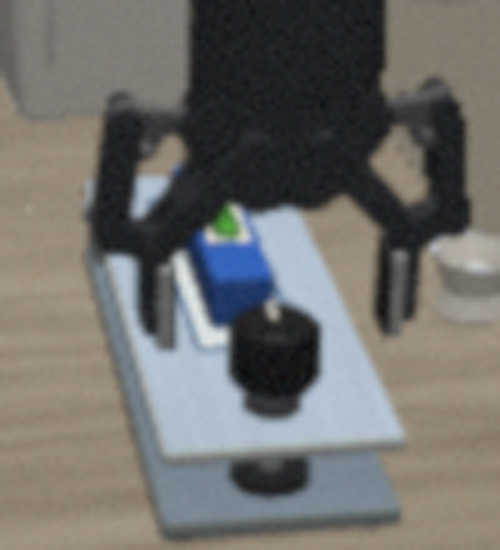

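Run:
```python
from h import *
c=dict(np.load("side4.npz"))
p=proj(c,[[.569,-.011,.08],[.655,-.011,.08],[.612,-.011,.088],[.6105,-.0105,.076]]);print((p-[250,175])*5)
# knob centre by two views (knob top ~ ellipse centre)
t=dict(np.load("top0.npz"));print(two(c,(250+272/5,175+322/5),t,(334.8,189.3)))
```

```text
[[168.77605883 342.55042985]
 [376.50648904 326.42893407]
 [274.09814231 316.85274216]
 [269.23423523 342.86978281]]
(array([ 0.61075119, -0.01060867,  0.08548346]), np.float64(0.001094785475337153))
```

```bash
python3 -m pendant '[{"rx":0,"ry":0,"rz":0,"tx":0,"ty":-0.0015,"tz":0.006,"jaw":-1},{"rx":0,"ry":0,"rz":0,"tx":0,"ty":0,"tz":0.001,"jaw":-0.5},{"rx":0,"ry":0,"rz":0,"tx":0,"ty":0,"tz":0,"jaw":0},{"rx":0,"ry":0,"rz":0,"tx":0,"ty":0,"tz":0,"jaw":1},{"rx":0,"ry":0,"rz":0,"tx":0,"ty":0,"tz":0,"jaw":1},{"rx":0,"ry":0,"rz":0,"tx":0,"ty":0,"tz":0,"jaw":1},{"rx":0,"ry":0,"rz":0,"tx":0,"ty":0,"tz":0,"jaw":1}]' 25
python3 -c "
from cell import *;from h import *
rel(state(),[.6105,-.0105,.060],88)"
```

```text
time: 9.05
tcp_pos: [0.6105, -0.0121, 0.0598]
ee_rot: [-179.9, -0.0, 87.9]
ft_force: [0.4, -0.4, 1.0]
grip_width: 0.035
tcp [ 0.6105 -0.0121  0.0598] rot [-179.91   -0.     87.94] t 9.05 w 0.035 F [ 0.4  -0.43  1.01] q7 -18.3
shift tool axes [ 0.0016 -0.     -0.0002]
rotvec tool [-0.0015 -0.0001 -0.001 ]
```

```bash
python3 -m pendant '[{"rx":0,"ry":0,"rz":0.03,"tx":0.001,"ty":0,"tz":0,"jaw":1},{"rx":0,"ry":0,"rz":0.09,"tx":0,"ty":0,"tz":-0.0002,"jaw":1},{"rx":0,"ry":0,"rz":0.09,"tx":0,"ty":0,"tz":-0.0002,"jaw":1},{"rx":0,"ry":0,"rz":0.09,"tx":0,"ty":0,"tz":-0.0002,"jaw":1},{"rx":0,"ry":0,"rz":0.09,"tx":0,"ty":0,"tz":-0.0002,"jaw":1},{"rx":0,"ry":0,"rz":0.09,"tx":0,"ty":0,"tz":-0.0002,"jaw":1},{"rx":0,"ry":0,"rz":0.09,"tx":0,"ty":0,"tz":-0.0002,"jaw":1},{"rx":0,"ry":0,"rz":0.09,"tx":0,"ty":0,"tz":-0.0002,"jaw":1},{"rx":0,"ry":0,"rz":0.09,"tx":0,"ty":0,"tz":-0.0002,"jaw":1},{"rx":0,"ry":0,"rz":0.09,"tx":0,"ty":0,"tz":-0.0002,"jaw":1},{"rx":0,"ry":0,"rz":0.09,"tx":0,"ty":0,"tz":-0.0002,"jaw":1},{"rx":0,"ry":0,"rz":0.03,"tx":0,"ty":0,"tz":0,"jaw":1}]' 25
python3 -c "
from cell import *;from h import *
rel(state(),[.6105,-.0105,.062],88)"
python3 -m pendant '[{"rx":0,"ry":0,"rz":0,"tx":0,"ty":0,"tz":0,"jaw":1},{"rx":0,"ry":0,"rz":0,"tx":0,"ty":0,"tz":0,"jaw":1},{"rx":0,"ry":0,"rz":0,"tx":0,"ty":0,"tz":0,"jaw":1},{"rx":0,"ry":0,"rz":0,"tx":0,"ty":0,"tz":0,"jaw":1},{"rx":0,"ry":0,"rz":0,"tx":0,"ty":0,"tz":0,"jaw":1},{"rx":0,"ry":0,"rz":0,"tx":0,"ty":0,"tz":0,"jaw":1},{"rx":0,"ry":0,"rz":0,"tx":0,"ty":0,"tz":0,"jaw":1},{"rx":0,"ry":0,"rz":0,"tx":0,"ty":0,"tz":0,"jaw":1},{"rx":0,"ry":0,"rz":0,"tx":0,"ty":0,"tz":0,"jaw":1},{"rx":0,"ry":0,"rz":0,"tx":0,"ty":0,"tz":0,"jaw":1},{"rx":0,"ry":0,"rz":0,"tx":0,"ty":0,"tz":0,"jaw":1},{"rx":0,"ry":0,"rz":0,"tx":0,"ty":0,"tz":0,"jaw":1}]' 25
python3 - <<'E'
from cell import *;from h import *
rel(state(),None,88)
c=capture("top");np.savez("top6.npz",**c);topbub(c,"pics/v6.png");cv2.imwrite("pics/top6.png",cv2.resize(c["pixels"][100:240,200:380],None,fx=4,fy=4,interpolation=2))
E
```

```text
time: 10.05
tcp_pos: [0.6102, -0.0115, 0.0618]
ee_rot: [-180.0, 0.1, 32.7]
ft_force: [0.5, -2.5, 3.1]
grip_width: 0.035
tcp [ 0.6102 -0.0115  0.0618] rot [-1.7997e+02  1.3000e-01  3.2720e+01] t 10.05 w 0.035 F [ 0.52 -2.53  3.06] q7 -59.2
shift tool axes [ 0.0008 -0.0006 -0.0002]
rotvec tool [-0.0015  0.0018 -0.9648]
time: 11.05
tcp_pos: [0.6104, -0.0114, 0.0618]
ee_rot: [-180.0, 0.1, 32.9]
ft_force: [0.7, -1.6, 5.0]
grip_width: 0.035
tcp [ 0.6104 -0.0114  0.0618] rot [-1.7995e+02  9.0000e-02  3.2930e+01] t 11.05 w 0.035 F [ 0.7  -1.56  4.97] q7 -59.0
rotvec tool [-0.0016  0.0011 -0.9612]
vial ends mm 46.0 vial mid world [0.6146 0.1136 0.0815] bubble [0.6146 0.1143 0.0815] bub len 14.3
BUBBLE mm (vs vial ends) 0.71 bar mid y 0.1135
```

View pics/v6.png

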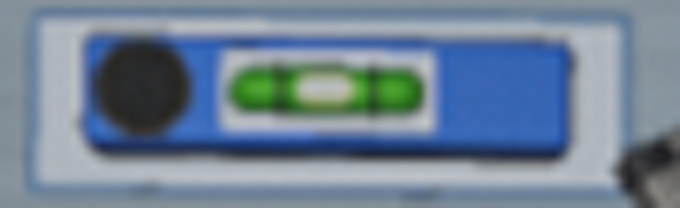

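View pics/top6.png

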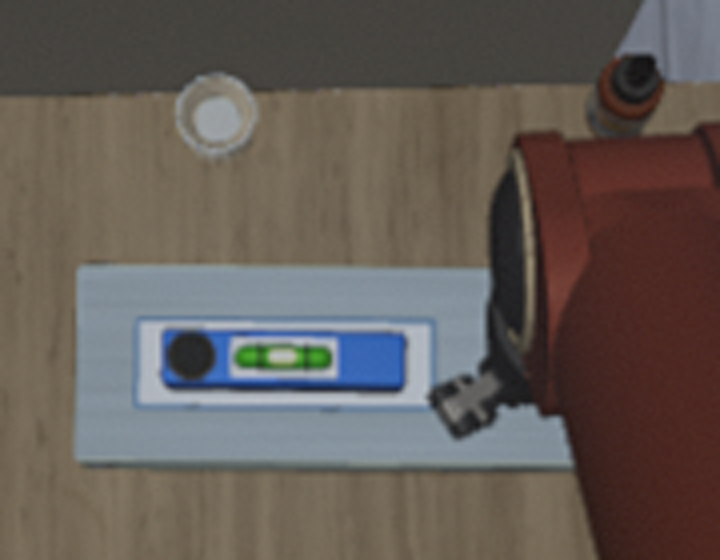

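The bubble sits between the lines (8x zoom: lines at 278 and 373, bubble centre about 325). I'll release the knob.

```bash
python3 -m pendant '[{"rx":0,"ry":0,"rz":0,"tx":0,"ty":0,"tz":0,"jaw":-0.1},{"rx":0,"ry":0,"rz":0,"tx":0,"ty":0,"tz":0,"jaw":-0.4},{"rx":0,"ry":0,"rz":0,"tx":0,"ty":0,"tz":0,"jaw":-0.4},{"rx":0,"ry":0,"rz":0,"tx":0,"ty":0,"tz":0,"jaw":-0.4},{"rx":0,"ry":0,"rz":0,"tx":0,"ty":0,"tz":-0.01,"jaw":-0.4},{"rx":0,"ry":0,"rz":0,"tx":0,"ty":0,"tz":-0.03,"jaw":-0.4},{"rx":0,"ry":0,"rz":0,"tx":0,"ty":0,"tz":-0.03,"jaw":-0.4},{"rx":0,"ry":0,"rz":0,"tx":0,"ty":0,"tz":-0.015,"jaw":-0.4},{"rx":0,"ry":0,"rz":0,"tx":0,"ty":0,"tz":0,"jaw":-0.4},{"rx":0,"ry":0,"rz":0,"tx":0,"ty":0,"tz":0,"jaw":-0.4},{"rx":0,"ry":0,"rz":0,"tx":0,"ty":0,"tz":0,"jaw":-0.4},{"rx":0,"ry":0,"rz":0,"tx":0,"ty":0,"tz":0,"jaw":-0.4}]' 25
python3 - <<'E'
from cell import *;from h import *
rel(state(),[.6170,.1585,.15],88)
c=capture("top");np.savez("top7.npz",**c);topbub(c,"pics/v7.png")
E
```

```text
time: 12.1
tcp_pos: [0.609, -0.011, 0.145]
ee_rot: [-179.8, 0.3, 32.9]
ft_force: [0.5, -0.3, -0.5]
grip_width: 0.0598
tcp [ 0.609 -0.011  0.145] rot [-179.8     0.29   32.94] t 12.1 w 0.0598 F [ 0.51 -0.31 -0.46] q7 -58.8
shift tool axes [ 0.0989 -0.1379 -0.005 ]
rotvec tool [-0.0057  0.003  -0.9609]
vial ends mm 46.0 vial mid world [0.6153 0.1136 0.0815] bubble [0.6153 0.114  0.0815] bub len 14.0
BUBBLE mm (vs vial ends) 0.44 bar mid y 0.1132
```

View pics/v7.png

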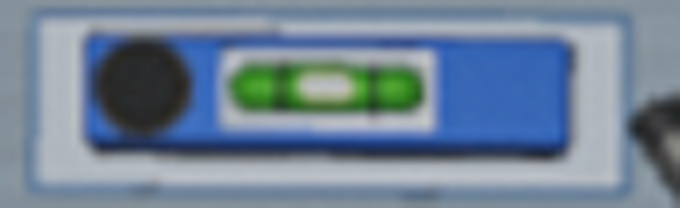

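```bash
python3 - <<'E'
from h import *
t=dict(np.load("top7.npz"));im=t["pixels"]
g=im.max(2);x0,x1,y0,y1=238,258,179,199
q=cv2.resize(g[y0:y1,x0:x1],None,fx=8,fy=8,interpolation=2);m=(q<80).astype(np.uint8)
k=max(cv2.findContours(m,0,2)[0],key=cv2.contourArea);(u,v),r=cv2.minEnclosingCircle(k);print(u,v,r)
U=(u+.5)/8-.5+x0;V=(v+.5)/8-.5+y0
print(U,V,onz(t,U,V,.089),rng(t,U,V),rng(t,291,191))
E
python3 -m pendant '[{"rx":0,"ry":0,"rz":-0.096,"tx":0.0093,"ty":-0.0143,"tz":-0.005,"jaw":0},{"rx":0,"ry":0,"rz":-0.096,"tx":0.0106,"ty":-0.0133,"tz":0,"jaw":1},{"rx":0,"ry":0,"rz":-0.096,"tx":0.0118,"ty":-0.0122,"tz":0,"jaw":1},{"rx":0,"ry":0,"rz":-0.096,"tx":0.0129,"ty":-0.011,"tz":0,"jaw":1},{"rx":0,"ry":0,"rz":-0.096,"tx":0.0139,"ty":-0.0098,"tz":0,"jaw":1},{"rx":0,"ry":0,"rz":-0.096,"tx":0.0148,"ty":-0.0084,"tz":0,"jaw":1},{"rx":0,"ry":0,"rz":-0.096,"tx":0.0155,"ty":-0.0069,"tz":0,"jaw":1},{"rx":0,"ry":0,"rz":-0.096,"tx":0.0161,"ty":-0.0044,"tz":0,"jaw":1},{"rx":0,"ry":0,"rz":-0.096,"tx":0.0166,"ty":-0.0018,"tz":0,"jaw":1},{"rx":0,"ry":0,"rz":-0.096,"tx":0.0169,"ty":0.0008,"tz":0,"jaw":1},{"rx":0,"ry":0,"rz":0,"tx":0,"ty":0,"tz":0,"jaw":1},{"rx":0,"ry":0,"rz":0,"tx":0,"ty":0,"tz":0,"jaw":1}]' 25
python3 -c "
from cell import *;from h import *
rel(state(),[.6170,.1585,.10],88)"
```

```text
78.98445129394531 80.29541778564453 48.79794692993164
247.43555641174316 188.59942722320557 [0.61531317 0.15796188 0.089     ] [0.61589273 0.15819051 0.08487854] [0.60970276 0.07406397 0.08039706]
time: 13.15
tcp_pos: [0.6155, 0.1583, 0.1502]
ee_rot: [-179.7, 0.0, 87.9]
ft_force: [0.1, 0.2, -0.1]
grip_width: 0.0
tcp [0.6155 0.1583 0.1502] rot [-1.797e+02  1.000e-02  8.791e+01] t 13.15 w 0.0 F [ 0.07  0.16 -0.11] q7 -29.1
shift tool axes [0.0002 0.0017 0.0502]
rotvec tool [-0.0052  0.0001 -0.0015]
```

```bash
python3 -m pendant '[{"rx":0,"ry":0,"rz":0,"tx":0,"ty":0,"tz":0.012,"jaw":1},{"rx":0,"ry":0,"rz":0,"tx":0,"ty":0,"tz":0.02,"jaw":1},{"rx":0,"ry":0,"rz":0,"tx":0,"ty":0,"tz":0.012,"jaw":1},{"rx":0,"ry":0,"rz":0,"tx":0,"ty":0,"tz":0.006,"jaw":1},{"rx":0,"ry":0,"rz":0,"tx":0,"ty":0,"tz":0,"jaw":1},{"rx":0,"ry":0,"rz":0,"tx":0,"ty":0,"tz":0,"jaw":1},{"rx":0,"ry":0,"rz":0,"tx":0,"ty":0,"tz":0,"jaw":1}]' 25
python3 -c "
from cell import *;from h import *
rel(state(),[.6155,.158,.09],88)"
```

```text
time: 13.73
tcp_pos: [0.6167, 0.1578, 0.1021]
ee_rot: [-179.9, -0.0, 87.9]
ft_force: [0.6, 0.1, 0.6]
grip_width: 0.0002
tcp [0.6167 0.1578 0.1021] rot [-1.7991e+02 -3.0000e-02  8.7910e+01] t 13.73 w 0.0002 F [0.56 0.07 0.63] q7 -30.1
shift tool axes [ 0.0001 -0.0012  0.0121]
rotvec tool [-0.0015 -0.0005 -0.0016]
```

```bash
python3 -m pendant '[{"rx":0,"ry":0,"rz":0,"tx":0,"ty":-0.001,"tz":0.004,"jaw":1},{"rx":0,"ry":0,"rz":0,"tx":0,"ty":0,"tz":0.004,"jaw":1},{"rx":0,"ry":0,"rz":0,"tx":0,"ty":0,"tz":0.002,"jaw":1},{"rx":0,"ry":0,"rz":0,"tx":0,"ty":0,"tz":0,"jaw":1},{"rx":0,"ry":0,"rz":0,"tx":0,"ty":0,"tz":0,"jaw":1},{"rx":0,"ry":0,"rz":0,"tx":0,"ty":0,"tz":0,"jaw":1}]' 25
python3 - <<'E'
from cell import *;from h import *
import time
f=[]
rel(state(),[.6155,.158,.085],88)
c=capture("side");cv2.imwrite("pics/side8.png",cv2.resize(c["pixels"][175:265,250:340],None,fx=6,fy=6,interpolation=2))
rel(state(),None)
E
```

```text
time: 14.23
tcp_pos: [0.6151, 0.1579, 0.0915]
ee_rot: [-179.8, -0.0, 87.9]
ft_force: [-1.1, 0.4, 0.0]
grip_width: 0.0004
tcp [0.6151 0.1579 0.0915] rot [-1.7984e+02 -1.0000e-02  8.7940e+01] t 14.23 w 0.0004 F [-1.07  0.36  0.05] q7 -30.3
shift tool axes [0.0001 0.0004 0.0065]
rotvec tool [-0.0028 -0.0001 -0.001 ]
tcp [0.6152 0.1579 0.0915] rot [-1.7985e+02 -1.0000e-02  8.7940e+01] t 14.28 w 0.0 F [ 0.5  -0.33  0.13] q7 -30.3
```

View pics/side8.png

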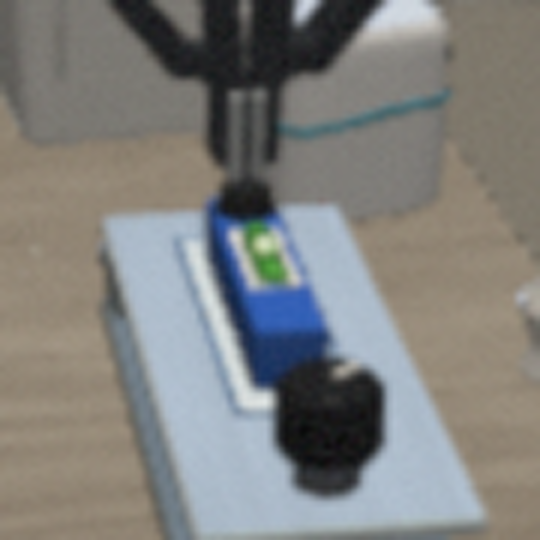

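The shut fingertips (247,175 zoomed) are just above the pad (245,195). I'll press down in small steps and watch the force.

```bash
H='[{"rx":0,"ry":0,"rz":0,"tx":0,"ty":0,"tz":0,"jaw":1}]'
python3 -m pendant '[{"rx":0,"ry":0,"rz":0,"tx":0,"ty":0,"tz":0.001,"jaw":1},{"rx":0,"ry":0,"rz":0,"tx":0,"ty":0,"tz":0.001,"jaw":1},{"rx":0,"ry":0,"rz":0,"tx":0,"ty":0,"tz":0,"jaw":1},{"rx":0,"ry":0,"rz":0,"tx":0,"ty":0,"tz":0,"jaw":1}]' 25 | grep -E "pos|force"
python3 -m pendant '[{"rx":0,"ry":0,"rz":0,"tx":0,"ty":0,"tz":0.001,"jaw":1},{"rx":0,"ry":0,"rz":0,"tx":0,"ty":0,"tz":0.001,"jaw":1},{"rx":0,"ry":0,"rz":0,"tx":0,"ty":0,"tz":0,"jaw":1},{"rx":0,"ry":0,"rz":0,"tx":0,"ty":0,"tz":0,"jaw":1}]' 25 | grep -E "pos|force"
python3 -m pendant '[{"rx":0,"ry":0,"rz":0,"tx":0,"ty":0,"tz":0.001,"jaw":1},{"rx":0,"ry":0,"rz":0,"tx":0,"ty":0,"tz":0.001,"jaw":1},{"rx":0,"ry":0,"rz":0,"tx":0,"ty":0,"tz":0,"jaw":1},{"rx":0,"ry":0,"rz":0,"tx":0,"ty":0,"tz":0,"jaw":1}]' 25 | grep -E "pos|force"
```

```text
tcp_pos: [0.615, 0.1578, 0.0893]
ft_force: [-0.3, -0.3, -0.3]
tcp_pos: [0.6152, 0.1579, 0.0874]
ft_force: [0.1, 0.4, 1.4]
tcp_pos: [0.6152, 0.1579, 0.0857]
ft_force: [-0.6, -0.0, 2.4]
```

Run:
```python
from cell import *;from h import *
F=[];Z=[]
for i in range(6):
    c=capture("side");s=state();F.append(s["ft_force"]);Z.append(s["tcp_pos"][2])
print(np.mean(F,0),np.std(F,0),np.mean(Z),s["time"])
```

```text
[ 0.05273308 -0.43494892  2.49904759] [0.23715451 0.51556156 0.42173809] 0.08556212781136667 15.5833
```

```bash
python3 -m pendant '[{"rx":0,"ry":0,"rz":0,"tx":0,"ty":0,"tz":0.001,"jaw":1},{"rx":0,"ry":0,"rz":0,"tx":0,"ty":0,"tz":0.001,"jaw":1},{"rx":0,"ry":0,"rz":0,"tx":0,"ty":0,"tz":0,"jaw":1},{"rx":0,"ry":0,"rz":0,"tx":0,"ty":0,"tz":0,"jaw":1},{"rx":0,"ry":0,"rz":0,"tx":0,"ty":0,"tz":0,"jaw":1},{"rx":0,"ry":0,"rz":0,"tx":0,"ty":0,"tz":0,"jaw":1},{"rx":0,"ry":0,"rz":0,"tx":0,"ty":0,"tz":0,"jaw":1},{"rx":0,"ry":0,"rz":0,"tx":0,"ty":0,"tz":0,"jaw":1},{"rx":0,"ry":0,"rz":0,"tx":0,"ty":0,"tz":0,"jaw":1},{"rx":0,"ry":0,"rz":0,"tx":0,"ty":0,"tz":0,"jaw":1},{"rx":0,"ry":0,"rz":0,"tx":0,"ty":0,"tz":0,"jaw":1},{"rx":0,"ry":0,"rz":0,"tx":0,"ty":0,"tz":0,"jaw":1}]' 25 | grep -E "pos|force"
python3 - <<'E'
from cell import *;from h import *
F=[];Z=[];I=[]
for i in range(10):
    c=capture("side");s=state();F.append(s["ft_force"]);Z.append(s["tcp_pos"][2]);I.append(c["pixels"].astype(float))
print(np.mean(F,0),np.mean(Z),s["time"])
im=np.mean(I,0).astype(np.uint8);c["pixels"]=im;np.savez("side9.npz",**c)
cv2.imwrite("pics/side9.png",cv2.resize(im[190:240,270:320],None,fx=12,fy=12,interpolation=2))
t=capture("top");cv2.imwrite("pics/top9.png",cv2.resize(t["pixels"][100:240,200:380],None,fx=4,fy=4,interpolation=2))
E
```

```text
tcp_pos: [0.6151, 0.1579, 0.0834]
ft_force: [0.4, 0.2, 4.4]
[0.54772474 0.11325211 4.65310815] 0.08340154296633308 17.0833
```

View pics/side9.png

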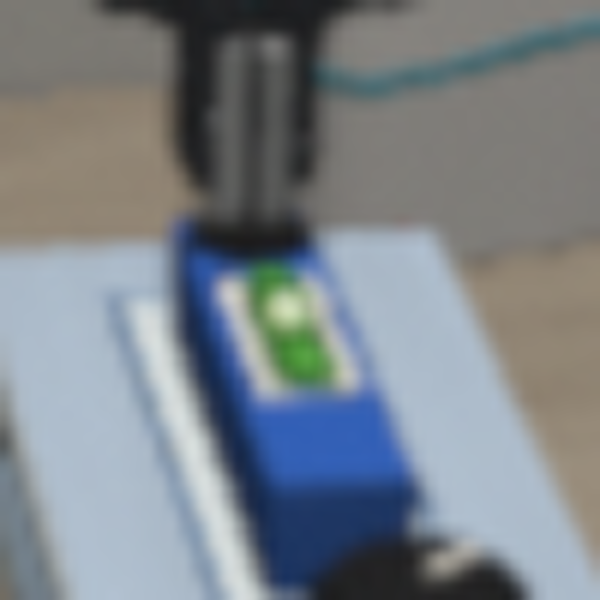

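View pics/top9.png

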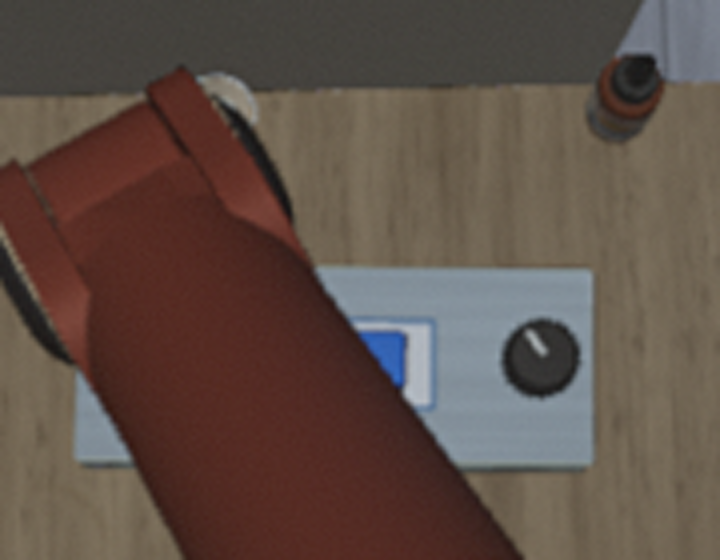

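Run:
```python
from h import *
c9=dict(np.load("side9.npz"));c4=dict(np.load("side4.npz"))
a=cv2.imread("pics/side8.png");a=cv2.resize(a,(90,90),interpolation=cv2.INTER_AREA)
full=c9["pixels"].copy();full[175:265,250:340]=a;c8=dict(c9);c8["pixels"]=full
def m(c):
    im=cv2.resize(c["pixels"][200:235,275:315],None,fx=12,fy=12,interpolation=cv2.INTER_CUBIC);h=cv2.cvtColor(im,cv2.COLOR_BGR2HSV)
    # vial = green hull; bubble = weakest saturation inside hull
    g=((h[...,0]>40)&(h[...,0]<75)&(h[...,1]>110)).astype(np.uint8)
    k=max(cv2.findContours(cv2.morphologyEx(g,cv2.MORPH_CLOSE,np.ones((45,45),np.uint8)),0,2)[0],key=cv2.contourArea)
    x,y,w,hh=cv2.boundingRect(k);hull=np.zeros_like(g);cv2.drawContours(hull,[cv2.convexHull(k)],-1,1,-1)
    hull=cv2.erode(hull,np.ones((15,15)))
    r=im[...,2].astype(float);wt=np.clip(r-140,0,None)*hull
    if wt.sum()==0: print("none",r[hull>0].max());return
    ys,xs=np.mgrid[:r.shape[0],:r.shape[1]]
    U=(xs*wt).sum()/wt.sum()/12+275-.46;V=(ys*wt).sum()/wt.sum()/12+200-.46
    v0,v1=y/12+200,(y+hh)/12+200
    P=onz(c,U,V,.0825)
    print("bubble px",round(U,2),round(V,2),"vial v",round(v0,2),round(v1,2),"world",P.round(4))
for n,c in (("4 (+5.3 top)",c4),("8 unpressed (+0.4 top)",c8),("9 pressed",c9)): print(n);m(c)
```

```text
4 (+5.3 top)
none 85.0
8 unpressed (+0.4 top)
bubble px 293.19 215.34 vial v 212.08 221.42 world [0.6139 0.1124 0.0825]
9 pressed
bubble px 293.14 215.36 vial v 212.0 221.5 world [0.6138 0.1123 0.0825]
```

Pressing did not move the bubble: (293.2,215.3) before, (293.1,215.4) after. The force is about 4.6 N, so roughly half-way. The cup and bottle are visible and unmoved. Handing in.

```bash
python3 -c "
from cell import *;from h import *
rel(state(),None)
print(job_done())"
```

```text
tcp [0.6151 0.1579 0.0834] rot [-1.7984e+02 -1.0000e-02  8.7940e+01] t 17.13 w 0.0003 F [0.01 0.1  4.09] q7 -30.5
the job is handed in; nothing more can be done
None
```

The level is lying on the strip and the bubble is centred. I handed the job in at 17.1 s with the fingers still pressing the thumb pad; no verdict was reported.

- **Level:** I gripped it by its long sides, laid it along the strip and let go. In the top view its middle is within about 3 mm of the strip's centre.
- **Knob:** I turned it about 0.96 rad clockwise and released it. The bubble went from 5.3 mm towards the pad to +0.4 mm in the top view, between the two lines.
- **Thumb pad:** The shut fingers press the pad's middle with about 4.1 to 4.7 N. They went about 4.6 mm past first contact, inside the 2 to 6.5 mm range.
- **Bubble while pressed:** The arm hid the vial from the top camera, so I checked it from the side. The bubble's image position moved by less than 0.1 px when I pressed. The side camera's absolute reading was −1.3 mm, against +0.4 mm from the top before pressing. That gap is within the 2 mm calibration error, and both readings are inside ±2.5 mm.
- **Small things nearby:** The dropper bottle and white cup show no sign of having moved in the last pictures, though the arm partly hid the cup. I did not check the bit block again at the end, but the arm did not go near it.

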